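Index the screen-height dial to its red notch

TASK

Set the screen-height dial of the print station to its red mark: press the dial down to free it, turn it until the red notch is under the steel hood at the yellow line, and feel for the hidden pawl so that the dial springs all the way up and locks in the red notch. Press gently rather than forcing it, and leave the ink jar, the squeegee and the ink cup where they are.

Things in the scene. Friction and masses are not known exactly. Their poses are not given: they have to be found in the camera images.
- station: Fixed print station on the table: green housing 200 x 200 x 45 mm, origin at the centre of its underside; the dial lies on top. Beyond its +x side is a screen frame (165 to 560 mm out in its x, 220 mm to each side, 55 mm high; two wing-nut clamps at x 190 mm, y +-150 mm are 97 mm high). A dark post (40 x 22 mm) at its y +108 mm carries the pawl's hood.
- dial_axis (a point): Fixed point on the dial's vertical axis, level with the dial's flat top face when the dial is fully up: 77 mm above the table. It does not move with the dial.
- dial: Horizontal wheel, 168 mm in diameter, 14 mm thick; origin at the centre of its underside, 63 mm above the table when fully up. It turns about the vertical axis either way, without stops, friction about 0.03 N m. Black flat face (radius 66 mm) inside an aluminium rim with eight notches 45 degrees apart, one red, the others with white ticks. Starts 60 degrees or more from the red notch.
- star_grip (a point): Centre of the grey three-arm star grip standing on the dial's face, 11 mm above the face; turns and sinks with the dial. Arms 12 mm wide, 22 mm high, reaching 56 mm from the axis, 120 degrees apart, one, with a red band, pointing at the red notch; hub radius 17 mm, 24 mm high. A fingertip standing on the face between two arms can press the dial and push an arm sideways.
- dial_press (a joint): How far the sprung dial is pressed down: 0 up, 0.014 m at the bottom; lifts with about 5 N at 0, plus 0.5 N per mm. At a notch the pawl locks it until pressed beyond 0.008 m, then it turns freely. Let go between notches (as it mostly starts), its rim rests under the pawl at 0.008; turned slowly so, unpressed, it jumps up and locks when a notch comes within about 2 mm of the pawl.
- red_mark (a point): Point on the dial in the middle of the red notch, on the top face's level, 74 mm from the axis. It turns and sinks with the dial.
- ink_jar: Bystander: closed jar with an orange label, 68 mm in diameter, 85 mm high, beside the station. Origin at the centre of its underside.
- squeegee: Bystander: wooden squeegee with a red blade lying on the table, 200 mm along its x, 30 mm wide, 26 mm high. Origin at the centre of its underside.
- ink_cup: Bystander: open yellow cup, rim radius 36 mm, 60 mm high. Origin at the centre of its underside.
- hood_line (a point): Middle of the inner half of the yellow line on the fixed steel hood, 74 mm from the dial's axis, 92 mm above the table. The hood (50 x 54 mm) covers the rim from 65 mm out. Under it is the fixed pawl, a pin 7 mm thick (notches are 9.4 mm wide). It is set by hand and cannot be seen: it lies up to 11 mm to either side of the yellow line, differently each time, and has to be felt.

How it is judged:
By the outcome, as a careful person would: the job done as asked, in the order asked, and still so for the second after the job is handed in, with the robot touching nothing.
It also fails if it takes over 51 s, if anything falls off the work surface, if the arm or the gripper's body presses on something with over 40 N, if the wrist force passes 120 N, or if a joint passes its speed limit or range.

ROBOT

A 6-joint arm with a two-finger parallel gripper is mounted at the origin on the work surface. World frame = base frame: x ahead of the robot, y to its left, z up, the work surface at z = 0. Lengths are in m, angles in rad, forces in N, time in s.
With the tool pointing down it reaches from about 0.3 to 0.875 m from the base axis. Payload 6.4 kg.
Tool frame: the origin (TCP) lies midway between the tips of the shut fingers; the grasp point (between the pads) lies 19 mm behind it; z points along the fingers, y is the line along which they close (so a half turn about z gives the same grasp; the last joint's range is limited). The gripper opens to 85 mm and grips with 20 to 120 N. Pads are 22 mm wide; open, the fingers measure 114 mm over their backs; the gripper's body (76 mm by 85 mm) begins 54 mm behind the grasp point. The pads swing forward as they close: fully open they stand 13 mm farther back than shut.
Start: joints at [-1.424, 0.181, 1.607, -0, 1.354, -0.206], TCP at [0.199, -0.54, 0.211] pointing down, gripper open.
Joint ranges: [-2.99, 2.99], [-0.89, 2.07], [0.3, 2.58], [-1.14, 4.28], [0, 2.63], [-3.12, 3.12]. Speed limits (rad/s): [2.57, 2.57, 3.01, 3.14, 3.14, 3.14].

INTERFACE

Orientations are given as a unit quaternion [w, x, y, z].
In Python, from bench import ctrl gives the robot as it stands.
- The arm moves only by the tool send_rows, never from a script. Its argument "motion" is a list of rows, each a list of 7 numbers: the turn, a rotation vector about the tool's x, y, z in degrees, then the shift along the tool's x, y, z in mm, then the closure, from -1 (fully open) to 1 (shut). In form: [[rx, ry, rz, tx, ty, tz, grip], ...]. A call has exactly 10 rows; each row shifts and turns the commanded pose from where the row before left it, along the tool's axes as they then stand; what a row does not reach is not made up. A row lasts 1/10 s, in which the tool goes at most 50 mm and 8.59 degrees, less where a joint would pass 70% of its speed; a pose out of reach is approached as far as the arm can. A call is refused whole if a number of a shift passes 50 or a number of a turn 8.59, either way. A call with a gripper value outside its range is refused whole. The fingers move at their own pace and stop on an object; the grip force is fixed at half the most. Time passes only in rows, so rows that do not move let the fingers close, or fill a call up. It gives the time, the measured TCP pose, the force, the opening and the grip force at its end, in the units of the state.
- ctrl.get_obs(): the state, without advancing time (a new reading comes with each control period).
- ctrl.camera(name): name is "side" or "top" or "wrist"; returns a dict with "color" (384x512x3 uint8, red, green, blue), "z_map" (384x512 float32, m along the optical axis (not along the pixel's ray), 0 where there is no reading), "mtx" (3x3 intrinsics, pixels), "k1" (the pictures are not rectified: a ray, as slopes to the right and down, at radius r is drawn at 1 + k1 r^2 times it, then the intrinsics apply), "extrinsics" (4x4, takes a point from camera to world coordinates); the wrist camera has in their place "hand_eye" (4x4, takes a point from camera to tool coordinates, whose origin is the TCP and whose axes are the flange's). Camera axes: x right, y down, z forward; pixel columns grow to the right and rows downward; lengths in m; the calibration is good to about 2 mm. A picture is of the moment at which its call begins: read the wrist's pose just before it.
- ctrl.hand_in(): hands the job in; it is judged then, once.
The state is a dict: "time_s": time; "q": joint angles; "dq": joint speeds; "joint_efforts": joint torques, N m; "eef_pos": TCP position; "eef_rot": TCP orientation; "wrist_force": force on the tool from outside, world axes, zero at the start; "torque": the same for the moment, N m; "opening": opening from 0.0 (shut) to 1.0 (fully open); "grasp_force": force on a finger pad.
Only numpy, scipy, OpenCV 4.12 (cv2) and the standard library are available. Lean on these libraries where they do the work, as an engineer would, in place of code of your own. Each camera call takes 0.05 s, during which the arm holds its last target. There are 200 camera calls.

## Working session

There is one attempt and no reset: what is moved stays moved. The work goes in short steps, Python scripts to look and compute and a tool call to move; the robot and the scene stay as the last step left them, time stands still between calls to the robot, and variables do not carry over. Pictures are saved under pics/ and viewed, at most 10 in all, crops included, and the job is handed in when it is done.

Besides the shell and the picture viewer there is one more tool, called after ">>>" as a command line: name --pt "numbers of a row" for each row, then --argument value for the rest. send_rows: Moves the arm, as the interface text tells. Its arguments: {"type":"object","properties":{"motion":{"type":"array","items":{"type":"array","items":{"type":"number"}}}},"required":["motion"]}

```bash
mkdir -p pics; cat > h.py <<'E'
import numpy as np, cv2
from bench import ctrl
from scipy.spatial.transform import Rotation as R
def shot(n,name=None):
    o=ctrl.get_obs(); c=ctrl.camera(n)
    if n=="wrist":
        T=np.eye(4); q=o["eef_rot"]; T[:3,:3]=R.from_quat([q[1],q[2],q[3],q[0]]).as_matrix(); T[:3,3]=o["eef_pos"]
        c["E"]=T@np.array(c["hand_eye"])
    else: c["E"]=np.array(c["extrinsics"])
    if name: cv2.imwrite(f"pics/{name}.png",c["color"][:,:,::-1])
    return c
def ray(c,u,v):
    K=np.array(c["mtx"]); d=np.array([(u-K[0,2])/K[0,0],(v-K[1,2])/K[1,1]]); s=d.copy()
    for _ in range(20): s=d/(1+c["k1"]*(s@s))
    return np.append(s,1)
def onplane(c,u,v,z):
    d=c["E"][:3,:3]@ray(c,u,v); o=c["E"][:3,3]; return o+d*(z-o[2])/d[2]
def bydepth(c,u,v):
    d=ray(c,u,v)*c["z_map"][int(v),int(u)]; return c["E"][:3,:3]@d+c["E"][:3,3]
E
python3 - <<'E'
from h import *
for n in("top","side"):
    c=shot(n,n+"0"); print(n,c["E"].round(3).tolist(),c["mtx"],c["k1"])
o=ctrl.get_obs();print({k:np.round(v,3).tolist() for k,v in o.items()})
E
```

```text
top [[0.019, -0.98, 0.198, 0.396], [-1.0, -0.02, -0.001, 0.059], [0.004, -0.198, -0.98, 1.002], [0.0, 0.0, 0.0, 1.0]] [[360.604557     0.         259.93963847]
 [  0.         360.604557   195.51796322]
 [  0.           0.           1.        ]] -0.11338813466007594
side [[-0.927, -0.296, 0.231, 0.353], [-0.375, 0.72, -0.584, 0.678], [0.007, -0.628, -0.778, 0.893], [0.0, 0.0, 0.0, 1.0]] [[373.51058095   0.         255.18515562]
 [  0.         373.51058095 191.32986726]
 [  0.           0.           1.        ]] -0.0821764113160078
{'time_s': 0.1, 'q': [-1.424, 0.181, 1.608, 0.0, 1.354, -0.206], 'dq': [-0.002, -0.002, -0.001, 0.001, -0.0, -0.001], 'joint_efforts': [0.0, -44.588, -35.224, -0.0, 0.004, 0.0], 'eef_pos': [0.199, -0.539, 0.21], 'eef_rot': [-0.001, 0.984, 0.175, 0.0], 'wrist_force': [0.078, -0.295, 0.025], 'torque': [-0.011, -0.005, 0.031], 'grasp_force': 0.0, 'opening': 1.0}
```

View pics/top0.png

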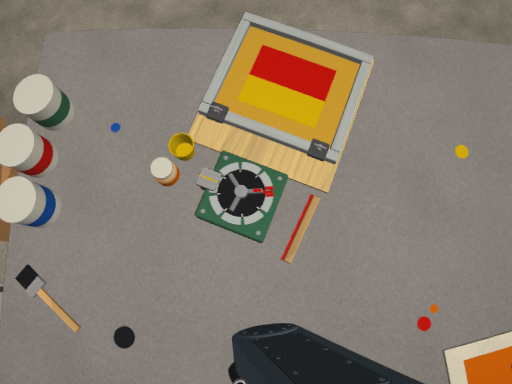

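View pics/side0.png

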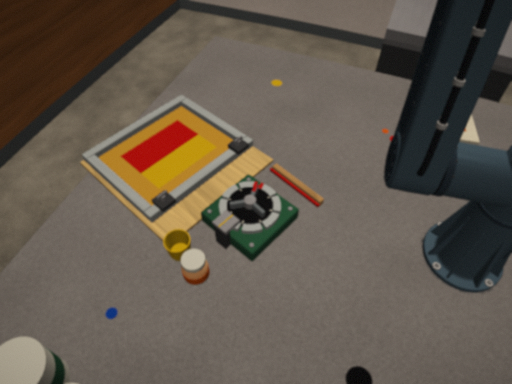

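Top view: dial at about (241,192), hood at (208,180), red notch at (269,191), jar at (164,172), cup at (181,146), squeegee at (300,228). The red notch is roughly opposite the hood. Next I'll measure.

```bash
python3 - <<'E'
from h import *
t=shot("top"); s=shot("side")
def crop(c,x,y,w,h,k): return cv2.resize(np.ascontiguousarray(c["color"][y:y+h,x:x+w,::-1]),None,fx=k,fy=k,interpolation=cv2.INTER_CUBIC)
a=crop(t,185,140,110,110,5); b=crop(s,195,165,110,110,5)
cv2.imwrite("pics/c1.png",np.hstack([a,b])[:, :1100]); 
cv2.imwrite("pics/c1.png",cv2.resize(np.hstack([a,b]),(800,400)))
def masks(c,box):
    x,y,w,h=box; hsv=cv2.cvtColor(c["color"],cv2.COLOR_RGB2HSV); m=np.zeros(hsv.shape[:2],np.uint8); m[y:y+h,x:x+w]=255
    return hsv,m
for n,c,box in(("top",t,(185,140,110,110)),("side",s,(195,165,110,110))):
    hsv,m=masks(c,box)
    H,S,V=[hsv[:,:,i].astype(int) for i in range(3)]
    for nm,k in (("red",((H<6)|(H>174))&(S>150)&(V>80)),("yel",(H>18)&(H<32)&(S>110)&(V>120)),("green",(H>60)&(H<90)&(S>90))):
        mm=(k&(m>0)).astype(np.uint8)
        nn,l,st,ce=cv2.connectedComponentsWithStats(mm)
        for i in range(1,nn):
            if st[i,4]>3:
                z={"red":.07,"yel":.092,"green":.045}[nm]
                print(n,nm,st[i].tolist(),ce[i].round(1),onplane(c,*ce[i],z).round(4), bydepth(c,*ce[i]).round(3))
# black face: fit on depth
    k=((V<60)&(m>0)).astype(np.uint8)
    nn,l,st,ce=cv2.connectedComponentsWithStats(k)
    for i in range(1,nn):
        if st[i,4]>30: print(n,"black",st[i],onplane(c,*ce[i],.069).round(4))
E
```

```text
top red [263, 186, 11, 11, 80] [268.2 191.1] [0.5964 0.0365 0.07  ] [0.599 0.036 0.059]
top red [253, 189, 8, 3, 24] [256.5 190. ] [0.5987 0.0675 0.07  ] [0.593 0.067 0.095]
top red [286, 230, 9, 20, 52] [290.4 240.3] [ 0.4676 -0.0227  0.07  ] [ 0.472 -0.027  0.019]
top yel [185, 140, 110, 40, 1939] [252.8 152.3] [0.6957 0.0791 0.092 ] [0.722 0.081 0.011]
top yel [199, 174, 18, 8, 34] [207.5 177.8] [0.6238 0.1956 0.092 ] [0.624 0.196 0.09 ]
top green [215, 152, 38, 20, 245] [228.2 160.6] [0.6857 0.1478 0.045 ] [0.686 0.148 0.045]
top green [195, 164, 92, 78, 1423] [245.6 210. ] [0.5486 0.0959 0.045 ] [0.544 0.095 0.072]
top black [231 170  34  20 380] [0.628  0.0911 0.069 ]
top black [217 175  48  42 903] [0.5735 0.1163 0.069 ]
side red [270, 168, 35, 29, 140] [287.6 181.8] [ 0.5234 -0.0077  0.07  ] [ 0.535 -0.054  0.014]
side red [252, 182, 11, 9, 56] [256.6 186.1] [0.6001 0.0415 0.07  ] [0.593 0.061 0.095]
side yel [195, 165, 9, 7, 42] [198.  167.2] [0.7779 0.0572 0.092 ] [0.809 0.011 0.033]
side yel [195, 165, 71, 58, 1297] [221.3 184.6] [0.6869 0.0912 0.092 ] [0.722 0.03  0.008]
side yel [219, 215, 14, 12, 29] [225.3 220.2] [0.6258 0.1961 0.092 ] [0.625 0.198 0.095]
side green [243, 178, 3, 3, 4] [244.2 179. ] [0.6522 0.0107 0.045 ] [0.652 0.01  0.045]
side green [251, 178, 4, 2, 5] [252.4 178.6] [ 6.303e-01 -1.000e-04  4.500e-02] [ 0.631 -0.001  0.044]
side green [230, 198, 68, 61, 1149] [262.7 232.9] [0.5318 0.167  0.045 ] [0.533 0.165 0.041]
side green [203, 200, 16, 28, 195] [211.  213.4] [0.6884 0.1621 0.045 ] [0.688 0.163 0.046]
side black [228 188  44  35 897] [0.5907 0.113  0.069 ]
side black [202 211  96  49 803] [0.5646 0.2101 0.069 ]
```

View pics/c1.png

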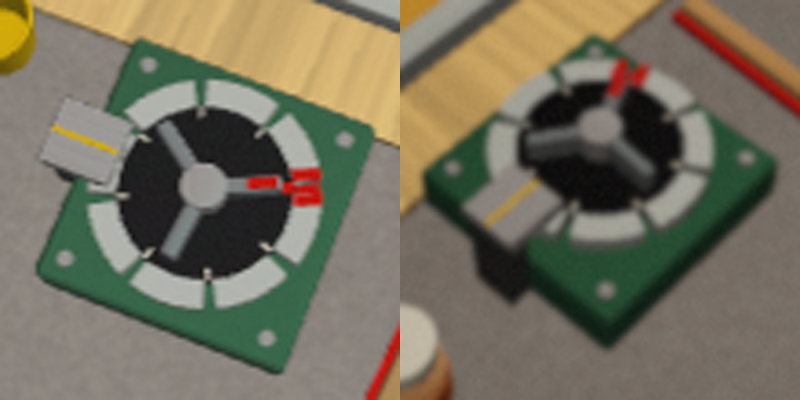

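```bash
python3 - <<'E'
from h import *
t=shot("top"); s=shot("side"); k=3.636
P=lambda x,y:(185+x/k-.5+.14,140+y/k-.5+.14)
Q=lambda x,y:(195+(x-400)/k-.36,165+y/k-.36)
for c,F,bolts,hub,red,yl in((t,P,[(148,65),(345,139),(267,338),(64,258)],(203,186),(304,187),(84,137)),(s,Q,[(595,52),(746,158),(606,290),(453,167)],(600,128),(629,76),(511,204))):
    b=np.array([onplane(c,*F(*p),.045) for p in bolts]); m=b.mean(0)
    print("bolts",b.round(4).tolist(),"mean",m.round(4))
    print("edges",[np.round([np.hypot(*(d:=b[(i+1)%4]-b[i])[:2]),np.degrees(np.arctan2(d[1],d[0]))],3).tolist() for i in range(4)])
    h=onplane(c,*F(*hub),.093); r=onplane(c,*F(*red),.069); y=onplane(c,*F(*yl),.092)
    for n,p in(("hub",h),("red",r),("yel",y)):
        d=p-m; print(n,p.round(4),"r",np.hypot(d[0],d[1]).round(4),"az",np.degrees(np.arctan2(d[1],d[0])).round(1))
# ring depth check
    print("facez",[bydepth(c,*F(*p)).round(4).tolist() for p in ([(230,120),(160,220)] if c is t else [(560,110),(600,180)])])
E
```

```text
bolts [[0.6945, 0.156, 0.045], [0.6394, 0.0054, 0.045], [0.4885, 0.0611, 0.045], [0.5445, 0.2125, 0.045]] mean [0.5917 0.1088 0.045 ]
edges [[0.16, -110.103], [0.161, 159.76], [0.161, 69.711], [0.16, -20.633]]
hub [0.5908 0.1085 0.093 ] r 0.001 az -166.7
red [0.5967 0.0363 0.069 ] r 0.0726 az -86.1
yel [0.6252 0.1951 0.092 ] r 0.0926 az 68.8
facez [[0.6452, 0.0914, 0.0718], [0.5697, 0.1401, 0.0712]]
bolts [[0.6412, 0.0059, 0.045], [0.4911, 0.0613, 0.045], [0.5465, 0.2116, 0.045], [0.6972, 0.1553, 0.045]] mean [0.594  0.1085 0.045 ]
edges [[0.16, 159.724], [0.16, 69.763], [0.161, -20.476], [0.16, -110.551]]
hub [0.5927 0.1112 0.093 ] r 0.003 az 116.4
red [0.5986 0.0377 0.069 ] r 0.0709 az -86.3
yel [0.6254 0.1977 0.092 ] r 0.0946 az 70.6
facez [[0.6358, 0.0886, 0.0673], [0.5812, 0.1392, 0.069]]
```

Axis ≈ (0.5925, 0.109), hood azimuth ≈ 69.7°, red ≈ -86.2°, and the sizes check out. The plan is to stand the shut fingertip behind the red arm, press, and sweep about +143°. Then I'll unload it and feel slowly. First I move above the start point.

>>> send_rows --pt "0 0 0 28 -22 0 1" --pt "0 0 0 28 -22 0 1" --pt "0 0 0 28 -22 0 1" --pt "0 0 0 28 -22 0 1" --pt "0 0 0 28 -22 0 1" --pt "0 0 0 28 -22 0 1" --pt "0 0 0 28 -22 0 1" --pt "0 0 0 28 -22 0 1" --pt "0 0 0 28 -22 0 1" --pt "0 0 0 28 -22 0 1"

```text
time_s: 1.3
eef_pos: [0.386, -0.2351, 0.2115]
eef_rot: [0.0, 0.985, 0.175, 0.0]
wrist_force: [1.5, 0.2, -0.8]
opening: -0.002
grasp_force: 0.0
```

>>> send_rows --pt "0 0 0 28 -22 0 1" --pt "0 0 0 28 -22 0 1" --pt "0 0 0 28 -22 0 1" --pt "0 0 0 28 -22 0 1" --pt "0 0 0 28 -22 0 1" --pt "0 0 0 28 -22 0 1" --pt "0 0 0 28 -22 0 1" --pt "0 0 0 28 -22 0 1" --pt "0 0 0 28 -22 0 1" --pt "0 0 0 28 -22 0 1"

```text
time_s: 2.3
eef_pos: [0.5728, 0.0683, 0.2113]
eef_rot: [0.0, 0.984, 0.176, 0.0]
wrist_force: [0.6, -0.3, 0.1]
opening: -0.001
grasp_force: 0.0
```

>>> send_rows --pt "0 0 4.8 0 0 8 1" --pt "0 0 4.8 0 0 8 1" --pt "0 0 4.8 0 0 8 1" --pt "0 0 4.8 0 0 8 1" --pt "0 0 4.8 0 0 8 1" --pt "0 0 4.8 0 0 8 1" --pt "0 0 4.8 0 0 8 1" --pt "0 0 4.8 0 0 8 1" --pt "0 0 4.8 0 0 0 1" --pt "0 0 4.8 0 0 0 1"

```text
time_s: 3.3
eef_pos: [0.5718, 0.0668, 0.1467]
eef_rot: [0.0, 0.97, -0.242, -0.0]
wrist_force: [0.9, 0.1, -0.3]
opening: -0.0
grasp_force: 0.0
```

```bash
cat >> h.py <<'E'
A=np.array([.5925,.109])
def st():
    o=ctrl.get_obs(); q=o["eef_rot"]; M=R.from_quat([q[1],q[2],q[3],q[0]]).as_matrix()
    p=np.array(o["eef_pos"]); d=p[:2]-A
    print("t",round(o["time_s"],2),"p",p.round(4),"r",np.hypot(*d).round(4),"az",np.degrees(np.arctan2(d[1],d[0])).round(1),"yaz",np.degrees(np.arctan2(M[1,1],M[0,1])).round(1),"tz",M[:,2].round(3),"F",np.round(o["wrist_force"],1),"q6",round(o["q"][5],2),"op",round(o["opening"],2))
    return p,M
def to(r,az,z=None):
    p,M=st(); a=np.radians(az); g=np.array([A[0]+r*np.cos(a),A[1]+r*np.sin(a),p[2] if z is None else z])
    print("tool shift mm",(M.T@(g-p)*1e3).round(1))
def sheet():
    "pose of red in top and side view"
    for n in("top","side"):
        c=shot(n); hsv=cv2.cvtColor(c["color"],cv2.COLOR_RGB2HSV).astype(int)
        k=(((hsv[:,:,0]<7)|(hsv[:,:,0]>172))&(hsv[:,:,1]>130)&(hsv[:,:,2]>60)).astype(np.uint8)
        nn,l,s,ce=cv2.connectedComponentsWithStats(k)
        for i in range(1,nn):
            d=onplane(c,*ce[i],.073)[:2]-A
            if s[i,4]>5 and np.hypot(*d)<.09: print(n,s[i,4],"r",np.hypot(*d).round(4),"az",np.degrees(np.arctan2(d[1],d[0])).round(1))
E
python3 - <<'E'
from h import *
to(.042,-118)
shot("wrist","w1"); sheet()
E
```

```text
t 3.3 p [0.5718 0.0668 0.1467] r 0.047 az -116.1 yaz -118.0 tz [-0.001  0.    -1.   ] F [ 0.9  0.1 -0.3] q6 1.97 op -0.0
tool shift mm [-1.6 -5.  -0. ]
side 64 r 0.0652 az -84.1
```

View pics/w1.png

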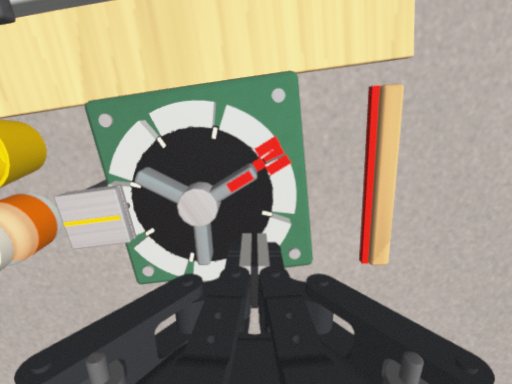

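Wrist view: hub (198,205), red notch (271,155), hood line (90,220), and the fingertip (255,240) sits over the gap behind the red arm. Now I lower and press.

>>> send_rows --pt "0 0 0 -1.6 -5 14 1" --pt "0 0 0 0 0 18 1" --pt "0 0 0 0 0 18 1" --pt "0 0 0 0 0 14 1" --pt "0 0 0 0 0 6 1" --pt "0 0 0 0 0 3 1" --pt "0 0 0 0 0 3 1" --pt "0 0 0 0 0 3 1" --pt "0 0 0 0 0 2 1" --pt "0 0 0 0 0 0 1"

```text
time_s: 4.45
eef_pos: [0.5731, 0.072, 0.0664]
eef_rot: [-0.0, 0.971, -0.24, 0.0]
wrist_force: [0.3, -0.5, -0.4]
opening: 0.002
grasp_force: 0.0
```

```bash
python3 - <<'E'
from h import *
to(.042,-118); sheet()
E
```

```text
t 4.45 p [0.5731 0.072  0.0664] r 0.0418 az -117.6 yaz -117.8 tz [ 0. -0. -1.] F [ 0.3 -0.5 -0.4] q6 1.98 op 0.0
tool shift mm [-0.3  0.2 -0. ]
top 13 r 0.0819 az -91.3
side 7 r 0.0509 az -77.8
```

>>> send_rows --pt "0 0 0 0 0 1 1" --pt "0 0 0 0 0 1 1" --pt "0 0 0 0 0 1 1" --pt "0 0 0 0 0 0 1" --pt "0 0 0 0 0 0 1" --pt "0 0 0 0 0 0 1" --pt "0 0 0 0 0 0 1" --pt "0 0 0 0 0 0 1" --pt "0 0 0 0 0 0 1" --pt "0 0 0 0 0 0 1"

```text
time_s: 5.55
eef_pos: [0.5731, 0.072, 0.0633]
eef_rot: [-0.0, 0.971, -0.24, 0.0]
wrist_force: [-0.4, 0.2, -0.3]
opening: -0.002
grasp_force: 0.0
```

```bash
python3 - <<'E'
from h import *
st(); c=shot("side")
cv2.imwrite("pics/s2.png",cv2.resize(np.ascontiguousarray(c["color"][150:260,180:320,::-1]),None,fx=5,fy=5,interpolation=cv2.INTER_CUBIC))
print(c["E"][:3,3])
E
```

```text
t 5.55 p [0.5731 0.072  0.0633] r 0.0418 az -117.7 yaz -117.8 tz [ 0.  0. -1.] F [-0.4  0.2 -0.3] q6 1.98 op -0.0
[0.3529432  0.67798785 0.89287327]
```

View pics/s2.png

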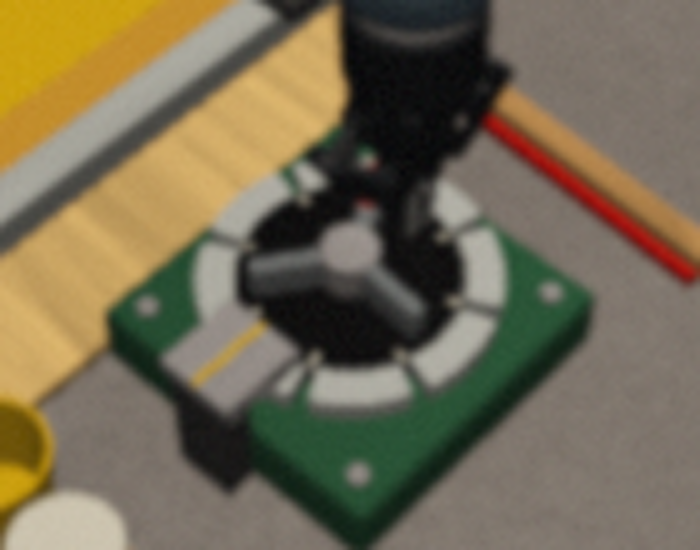

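Side view: the fingertip is at (415,225), over the face between the red arm and the next, but there's no load yet. I'll keep going gently.

>>> send_rows --pt "0 0 0 0 0 1 1" --pt "0 0 0 0 0 0.5 1" --pt "0 0 0 0 0 0.5 1" --pt "0 0 0 0 0 0.5 1" --pt "0 0 0 0 0 0.5 1" --pt "0 0 0 0 0 0 1" --pt "0 0 0 0 0 0 1" --pt "0 0 0 0 0 0 1" --pt "0 0 0 0 0 0 1" --pt "0 0 0 0 0 0 1"

```text
time_s: 6.6
eef_pos: [0.5731, 0.072, 0.0603]
eef_rot: [0.0, 0.971, -0.24, 0.0]
wrist_force: [-0.4, 0.2, -0.1]
opening: 0.001
grasp_force: 0.0
```

```bash
python3 - <<'E'
from h import *
st(); c=shot("side"); s0=shot("top")
o=ctrl.get_obs(); print(np.round(o["joint_efforts"],2),np.round(o["torque"],3))
# face / rim depth heights around dial
for c in (c,s0):
    z=c["z_map"]; vs,us=np.mgrid[120:290,190:320]; pts=[]
    for u,v in zip(us.ravel(),vs.ravel()):
        if z[v,u]>0: pts.append(bydepth(c,u,v))
    p=np.array(pts); d=p[:,:2]-A; r=np.hypot(*d.T); a=np.degrees(np.arctan2(d[:,1],d[:,0]))
    for lo,hi,n in((.071,.08,"rim"),(.025,.06,"face"),(.095,.115,"deck")):
        for a0 in(-180,-60,60):
            k=(r>lo)&(r<hi)&(a>a0)&(a<a0+120)&(p[:,2]<.1)&(p[:,2]>.03)
            print(n,a0,k.sum(),np.median(p[k,2]).round(4) if k.any() else None,end=" ; ")
    print()
E
```

```text
t 6.6 p [0.5731 0.072  0.0603] r 0.0418 az -117.6 yaz -117.8 tz [ 0. -0. -1.] F [-0.4  0.2 -0.1] q6 1.98 op 0.0
[  0.   -48.2  -29.72  -0.     0.     0.  ] [ 0.024  0.002 -0.012]
rim -180 95 0.0705 ; rim -60 112 0.071 ; rim 60 203 0.0711 ; face -180 233 0.0714 ; face -60 305 0.072 ; face 60 367 0.0717 ; deck -180 185 0.0448 ; deck -60 183 0.0452 ; deck 60 541 0.0449 ; 
rim -180 53 0.0703 ; rim -60 0 None ; rim 60 4 0.0694 ; face -180 156 0.0711 ; face -60 0 None ; face 60 291 0.0716 ; deck -180 27 0.0434 ; deck -60 19 0.0922 ; deck 60 210 0.0904 ;
```

```bash
python3 - <<'E'
from h import *
p,M=st(); c=shot("side"); w=shot("wrist","w2")
def proj(c,X):
    x=np.linalg.inv(c["E"])@np.append(X,1); s=x[:2]/x[2]; K=np.array(c["mtx"]); s=s*(1+c["k1"]*(s@s)); return (K[0,0]*s[0]+K[0,2],K[1,1]*s[1]+K[1,2]),x[2]
for dz in(0,.01,.02): print("side",proj(c,p+[0,0,dz]),"wrist",proj(w,p+[0,0,dz]))
(u,v),d=proj(c,p)
cv2.imwrite("pics/s3.png",cv2.resize(np.ascontiguousarray(c["color"][160:230,220:310,::-1]),None,fx=8,fy=8,interpolation=cv2.INTER_CUBIC))
for v in range(176,204,3): print(v,[ (bydepth(c,u,v)*1e3).round(0).astype(int).tolist() for u in range(258,270,4)])
E
```

```text
t 6.7 p [0.5731 0.072  0.0603] r 0.0418 az -117.7 yaz -117.8 tz [ 0.  0. -1.] F [-0.1 -0.3  0.2] q6 1.98 op 0.0
side ((np.float64(261.46545299242246), np.float64(198.79716919729918)), np.float64(1.0526795884158493)) wrist ((np.float64(256.86016860311486), np.float64(230.91476458825136)), np.float64(0.17771056533905488))
side ((np.float64(261.5369159374914), np.float64(196.6094126134626)), np.float64(1.04489490588976)) wrist ((np.float64(257.0147115691786), np.float64(237.82768878292993)), np.float64(0.16816145511834324))
side ((np.float64(261.60941693213505), np.float64(194.3887240635376)), np.float64(1.0371102233636709)) wrist ((np.float64(257.1877085861228), np.float64(245.56896231312166)), np.float64(0.15861234489763162))
176 [[574, 99, 186], [565, 97, 188], [562, 74, 165]]
179 [[575, 98, 173], [564, 97, 177], [562, 73, 151]]
182 [[576, 93, 155], [566, 93, 160], [560, 76, 144]]
185 [[579, 87, 135], [565, 95, 150], [561, 74, 128]]
188 [[575, 97, 136], [567, 87, 128], [561, 73, 115]]
191 [[574, 98, 125], [568, 83, 111], [562, 67, 95]]
194 [[580, 82, 91], [568, 83, 98], [564, 61, 73]]
197 [[582, 78, 71], [568, 83, 85], [561, 70, 72]]
200 [[578, 87, 71], [567, 85, 73], [557, 80, 72]]
203 [[573, 98, 72], [564, 90, 68], [553, 89, 72]]
```

View pics/s3.png

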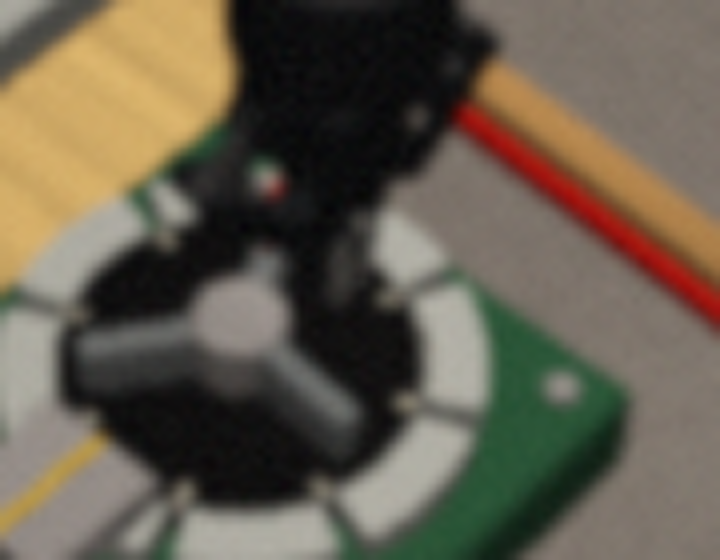

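View pics/w2.png

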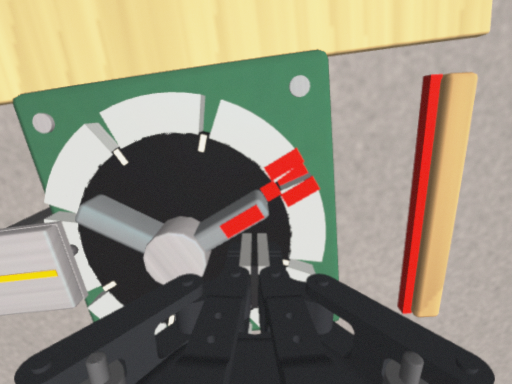

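Wrist view: the tip's front edge is at (255,235), clear of the red arm (241,218). I'll check the gap to the face from the wrist depth.

```bash
python3 - <<'E'
from h import *
st(); w=shot("wrist")
for v in (215,225,231,234,237,240,244,250): print(v,[(bydepth(w,u,v)*1e3).round(0).astype(int).tolist() for u in (225,247,262,280)])
print([(bydepth(w,u,v)*1e3).round(0).astype(int).tolist() for u,v in((180,170),(175,250),(110,220),(240,130),(300,90),(40,275),(40,300))])
E
```

```text
t 6.8 p [0.5731 0.072  0.0603] r 0.0418 az -117.6 yaz -117.8 tz [ 0.  0. -1.] F [ 0.3  0.2 -0. ] q6 1.98 op -0.0
215 [[600, 77, 88], [597, 65, 95], [593, 59, 94], [580, 53, 71]]
225 [[597, 78, 94], [592, 68, 94], [579, 65, 71], [575, 56, 73]]
231 [[594, 80, 94], [580, 75, 71], [576, 67, 72], [572, 57, 72]]
234 [[594, 80, 95], [584, 73, 85], [581, 65, 86], [569, 58, 71]]
237 [[591, 82, 93], [585, 72, 90], [580, 65, 89], [568, 59, 72]]
240 [[590, 82, 93], [584, 73, 92], [581, 65, 94], [566, 60, 72]]
244 [[579, 91, 71], [584, 72, 97], [580, 66, 96], [563, 61, 71]]
250 [[575, 93, 71], [584, 72, 104], [581, 65, 105], [573, 59, 97]]
[[631, 91, 71], [598, 107, 95], [627, 129, 93], [634, 50, 71], [637, 10, 49], [618, 184, 93], [606, 194, 93]]
```

>>> send_rows --pt "0 0 0 0 0 0.5 1" --pt "0 0 0 0 0 0.5 1" --pt "0 0 0 0 0 0.5 1" --pt "0 0 0 0 0 0.5 1" --pt "0 0 0 0 0 0.5 1" --pt "0 0 0 0 0 0.5 1" --pt "0 0 0 0 0 0.5 1" --pt "0 0 0 0 0 0.5 1" --pt "0 0 0 0 0 0 1" --pt "0 0 0 0 0 0 1"

```text
time_s: 7.85
eef_pos: [0.5731, 0.072, 0.0563]
eef_rot: [0.0, 0.971, -0.24, -0.0]
wrist_force: [-0.6, -0.0, -0.2]
opening: -0.0
grasp_force: 0.0
```

```bash
python3 - <<'E'
from h import *
st(); w=shot("wrist")
print([(bydepth(w,u,v)*1e3).round(0).astype(int).tolist() for u,v in((180,165),(240,125),(290,230))])
for v in range(222,250,2): print(v,[(bydepth(w,u,v)*1e3).round(0).astype(int).tolist() for u in (235,247,262,275)])
c=shot("side")
for v in range(188,206,2): print(v,[(bydepth(c,u,v)*1e3).round(0).astype(int).tolist() for u in range(259,270,2)])
E
```

```text
t 7.85 p [0.5731 0.072  0.0563] r 0.0418 az -117.7 yaz -117.8 tz [-0. -0. -1.] F [-0.6 -0.  -0.2] q6 1.98 op -0.0
[[633, 88, 71], [637, 49, 71], [571, 52, 71]]
222 [[598, 72, 93], [595, 66, 94], [591, 60, 93], [579, 57, 71]]
224 [[597, 72, 95], [594, 67, 94], [582, 64, 72], [578, 58, 70]]
226 [[596, 73, 94], [593, 67, 94], [581, 65, 71], [577, 58, 71]]
228 [[595, 73, 95], [592, 68, 94], [579, 65, 71], [576, 59, 72]]
230 [[594, 73, 95], [592, 68, 95], [578, 66, 72], [574, 59, 70]]
232 [[593, 74, 94], [590, 69, 92], [578, 66, 72], [574, 60, 72]]
234 [[592, 74, 94], [584, 72, 82], [581, 65, 82], [572, 60, 71]]
236 [[591, 75, 94], [584, 72, 84], [580, 65, 84], [572, 61, 72]]
238 [[590, 76, 93], [584, 72, 86], [580, 65, 85], [570, 62, 71]]
240 [[580, 83, 71], [584, 72, 89], [581, 65, 89], [570, 62, 72]]
242 [[584, 80, 83], [584, 72, 91], [581, 65, 91], [568, 63, 71]]
244 [[584, 80, 85], [584, 72, 93], [581, 65, 94], [574, 61, 85]]
246 [[584, 80, 87], [584, 72, 95], [581, 65, 96], [574, 61, 87]]
248 [[584, 79, 91], [585, 72, 99], [581, 66, 97], [574, 61, 90]]
188 [[574, 92, 131], [569, 90, 131], [565, 84, 125], [564, 73, 114], [571, 36, 69], [564, 36, 72]]
190 [[574, 90, 119], [569, 88, 120], [566, 83, 115], [563, 74, 106], [567, 47, 74], [562, 43, 72]]
192 [[575, 88, 109], [571, 83, 104], [566, 82, 106], [562, 77, 102], [565, 52, 71], [560, 47, 69]]
194 [[576, 86, 97], [570, 85, 99], [566, 79, 94], [562, 76, 92], [562, 58, 71], [557, 55, 70]]
196 [[575, 87, 90], [571, 82, 86], [566, 81, 87], [562, 74, 80], [560, 64, 70], [555, 62, 70]]
198 [[577, 81, 72], [572, 80, 74], [567, 76, 72], [562, 73, 71], [558, 68, 67], [552, 69, 70]]
200 [[574, 88, 73], [570, 84, 71], [564, 84, 73], [560, 79, 69], [554, 79, 73], [549, 76, 72]]
202 [[572, 94, 73], [568, 90, 70], [562, 88, 70], [557, 86, 70], [552, 85, 72], [547, 82, 70]]
204 [[570, 99, 71], [565, 97, 70], [560, 94, 69], [555, 92, 70], [549, 91, 72], [544, 90, 73]]
```

Both depth views put the real fingertip about 24 mm above the reported TCP, with its lower edge at z ≈ 0.081. Contact should come near TCP z ≈ 0.046, so I'll keep lowering slowly.

>>> send_rows --pt "0 0 0 0 0 2 1" --pt "0 0 0 0 0 2 1" --pt "0 0 0 0 0 1 1" --pt "0 0 0 0 0 1 1" --pt "0 0 0 0 0 1 1" --pt "0 0 0 0 0 1 1" --pt "0 0 0 0 0 1 1" --pt "0 0 0 0 0 0 1" --pt "0 0 0 0 0 0 1" --pt "0 0 0 0 0 0 1"

```text
time_s: 8.95
eef_pos: [0.5733, 0.0714, 0.0482]
eef_rot: [0.0, 0.971, -0.24, 0.0]
wrist_force: [-4.5, -3.7, 7.9]
opening: -0.0
grasp_force: 4.2
```

```bash
cat >> h.py <<'E'
def zs():
    for n in("top","side"):
        c=shot(n); z=c["z_map"]; p=np.array([bydepth(c,u,v) for v in range(130,285) for u in range(195,315) if z[v,u]>0])
        d=p[:,:2]-A; r=np.hypot(*d.T); a=np.degrees(np.arctan2(d[:,1],d[:,0]))
        g=lambda lo,hi:(r>lo)&(r<hi)&(p[:,2]<.082)&(p[:,2]>.05)
        print(n,"z med rim/face",[(np.median(p[k,2])*1e3).round(1) for k in(g(.071,.08),g(.025,.06))])
        for a0 in range(-180,180,45):
            k=g(.071,.08)&(a>=a0)&(a<a0+45)
            if k.sum()>8: print(a0,(np.median(p[k,2])*1e3).round(1),end=" | ")
        print()
E
python3 - <<'E'
from h import *
st(); zs(); o=ctrl.get_obs(); print(np.round(o["torque"],3))
w=shot("wrist","w3")
print([(bydepth(w,u,v)*1e3).round(0).astype(int).tolist() for u,v in((180,165),(240,125),(290,230))])
E
```

```text
t 8.95 p [0.5733 0.0714 0.0482] r 0.0422 az -117.0 yaz -117.8 tz [ 0.    -0.001 -1.   ] F [-4.5 -3.7  7.9] q6 1.98 op -0.0
top z med rim/face [np.float64(68.0), np.float64(68.3)]
-180 68.2 | -135 67.7 | 
side z med rim/face [np.float64(68.1), np.float64(68.7)]
-180 68.0 | -135 67.4 | -90 68.1 | -45 68.2 | 0 68.6 | 45 69.1 | 90 68.1 | 135 68.1 | 
[-0.447  0.631  0.031]
[[634, 85, 70], [637, 48, 69], [574, 50, 70]]
```

View pics/w3.png

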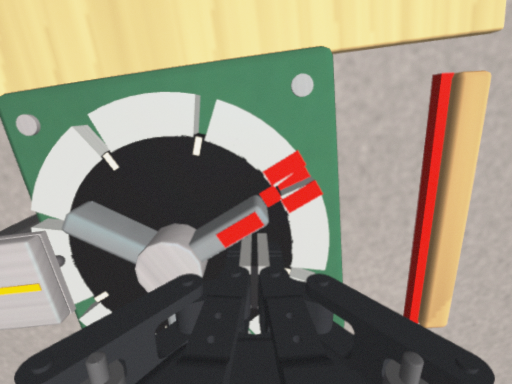

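The dial has sunk about 2.5 mm below its 8 mm rest height, with about 8 N on the tip, so it is free. Wrist view: the tip at (253,235) is just behind the red arm (240,225). Now I sweep +azimuth.

>>> send_rows --pt "0 0 0 0 0 1 1" --pt "0 0 -3 2.2 -0.06 0 1" --pt "0 0 -5 3.66 -0.16 0 1" --pt "0 0 -5 3.66 -0.16 0 1" --pt "0 0 -5 3.66 -0.16 0 1" --pt "0 0 -5 3.66 -0.16 0 1" --pt "0 0 -5 3.66 -0.16 0 1" --pt "0 0 -5 3.66 -0.16 0 1" --pt "0 0 -5 3.66 -0.16 0 1" --pt "0 0 0 0 0 0 1"

```text
time_s: 10.1
eef_pos: [0.6019, 0.0679, 0.0478]
eef_rot: [0.0, 0.996, 0.09, 0.002]
wrist_force: [0.3, 0.8, 8.2]
opening: -0.001
grasp_force: 4.3
```

```bash
python3 - <<'E'
from h import *
p,M=st(); to(.042,-79.5); zs(); sheet()
E
```

```text
t 10.1 p [0.6019 0.0679 0.0478] r 0.0422 az -77.2 yaz -79.6 tz [ 0.003  0.    -1.   ] F [0.3 0.8 8.2] q6 1.31 op -0.0
t 10.1 p [0.6019 0.0679 0.0478] r 0.0422 az -77.2 yaz -79.6 tz [ 0.003  0.    -1.   ] F [0.3 0.8 8.2] q6 1.31 op -0.0
tool shift mm [-1.7 -0.1 -0. ]
top z med rim/face [np.float64(68.1), np.float64(68.3)]
-135 68.1 | -90 68.1 | 
side z med rim/face [np.float64(68.3), np.float64(68.6)]
-180 68.0 | -135 68.5 | -90 67.7 | -45 68.6 | 0 68.5 | 45 65.7 | 90 68.6 | 135 67.8 | 
side 45 r 0.0693 az -43.5
side 8 r 0.0493 az -48.9
```

>>> send_rows --pt "0 0 -5 3.66 -0.16 0 1" --pt "0 0 -5 3.66 -0.16 0 1" --pt "0 0 -5 3.66 -0.16 0 1" --pt "0 0 -5 3.66 -0.16 0 1" --pt "0 0 -5 3.66 -0.16 0 1" --pt "0 0 -5 3.66 -0.16 0 1" --pt "0 0 -5 3.66 -0.16 0 1" --pt "0 0 -5 3.66 -0.16 0 1" --pt "0 0 -5 3.66 -0.16 0 1" --pt "0 0 0 0 0 0 1"

```text
time_s: 11.3
eef_pos: [0.6283, 0.0862, 0.0478]
eef_rot: [0.0, 0.886, 0.465, 0.001]
wrist_force: [-0.8, 2.9, 9.7]
opening: 0.0
grasp_force: 4.6
```

```bash
python3 - <<'E'
from h import *
to(.042,-34.5); zs(); sheet()
E
```

```text
t 11.3 p [0.6283 0.0862 0.0478] r 0.0424 az -32.5 yaz -34.6 tz [ 0.002  0.001 -1.   ] F [-0.8  2.9  9.7] q6 0.55 op 0.0
tool shift mm [-1.5 -0.4 -0. ]
top z med rim/face [np.float64(68.7), np.float64(68.5)]
-90 69.4 | 0 68.3 | 
side z med rim/face [np.float64(68.4), np.float64(68.6)]
-180 68.1 | -135 68.2 | -90 68.6 | -45 68.5 | 0 68.6 | 90 68.5 | 135 68.5 | 
side 84 r 0.0625 az -2.8
```

>>> send_rows --pt "0 0 -5 3.66 -0.2 0 1" --pt "0 0 -5 3.66 -0.2 0 1" --pt "0 0 -5 3.66 -0.2 0 1" --pt "0 0 -5 3.66 -0.2 0 1" --pt "0 0 -5 3.66 -0.2 0 1" --pt "0 0 -5 3.66 -0.2 0 1" --pt "0 0 -5 3.66 -0.2 0 1" --pt "0 0 -5 3.66 -0.2 0 1" --pt "0 0 -5 3.66 -0.2 0 1" --pt "0 0 0 0 0 0 1"

```text
time_s: 12.5
eef_pos: [0.6346, 0.1173, 0.0479]
eef_rot: [0.001, 0.64, 0.768, 0.001]
wrist_force: [-1.8, 0.9, 9.4]
opening: 0.002
grasp_force: 4.6
```

```bash
cat >> h.py <<'E'
def redm():
    c=shot("side"); hsv=cv2.cvtColor(c["color"],cv2.COLOR_RGB2HSV).astype(int)
    k=((hsv[:,:,0]<7)|(hsv[:,:,0]>172))&(hsv[:,:,1]>120)&(hsv[:,:,2]>50)
    Z=c["z_map"]; P=np.array([bydepth(c,u,v) for v,u in np.argwhere(k) if Z[v,u]>0]); d=P[:,:2]-A; r=np.hypot(*d.T); a=np.degrees(np.arctan2(d[:,1],d[:,0]))
    for n,lo,hi,zl,zh in(("band",.025,.058,.08,.11),("notch",.06,.085,.05,.08)):
        m=(r>lo)&(r<hi)&(P[:,2]>zl)&(P[:,2]<zh)
        if m.any(): print(n,m.sum(),"az",np.median(a[m]).round(1),"r",np.median(r[m]).round(4),"z",np.median(P[m,2]).round(4))
E
python3 - <<'E'
from h import *
to(.042,10.5); zs(); redm()
E
```

```text
t 12.5 p [0.6346 0.1173 0.0479] r 0.043 az 11.2 yaz 10.4 tz [ 0.002  0.    -1.   ] F [-1.8  0.9  9.4] q6 -0.18 op 0.0
tool shift mm [-0.5 -1.  -0. ]
top z med rim/face [np.float64(68.8), np.float64(68.4)]
-135 68.9 | -90 68.6 | 
side z med rim/face [np.float64(68.2), np.float64(68.7)]
-180 68.4 | -135 68.7 | 0 68.3 | 90 68.3 | 135 67.9 | 
band 32 az 41.1 r 0.0434 z 0.0905
notch 26 az 35.3 r 0.0729 z 0.0689
```

Red is at about 40°. I'll go to about 52°, short of the pawl zone (61–78°), then lift clear of the face but stay below the arm's top.

>>> send_rows --pt "0 0 -4 3 -0.4 0 1" --pt "0 0 -4 3 -0.4 0 1" --pt "0 0 -4 3 -0.4 0 1" --pt "0 0 0 0 0 0 1" --pt "0 0 0 0 0 -2.5 1" --pt "0 0 0 0 0 -2.5 1" --pt "0 0 0 0 0 -3 1" --pt "0 0 0 0 0 -3 1" --pt "0 0 0 0 0 -3 1" --pt "0 0 0 0 0 0 1"

```text
time_s: 13.65
eef_pos: [0.6305, 0.125, 0.0607]
eef_rot: [0.0, 0.558, 0.83, 0.0]
wrist_force: [0.5, -0.2, -0.3]
opening: -0.002
grasp_force: 0.0
```

```bash
python3 - <<'E'
from h import *
to(.042,22.5); zs(); redm()
E
```

```text
t 13.65 p [0.6305 0.125  0.0607] r 0.0413 az 22.9 yaz 22.2 tz [ 0.001  0.    -1.   ] F [ 0.5 -0.2 -0.3] q6 -0.38 op -0.0
tool shift mm [-0.3  0.7  0. ]
top z med rim/face [np.float64(70.7), np.float64(71.2)]
-180 71.2 | -135 70.4 | -90 70.8 | -45 68.9 | 
side z med rim/face [np.float64(70.6), np.float64(71.0)]
-180 70.2 | -135 70.3 | 0 70.7 | 90 70.5 | 135 71.1 | 
band 31 az 53.2 r 0.0435 z 0.0928
```

The dial rests under the pawl with red at about 53°. Now I push slowly and unpressed.

>>> send_rows --pt "0 0 -0.6 0.5 0 0 1" --pt "0 0 -0.6 0.5 0 0 1" --pt "0 0 -0.6 0.5 0 0 1" --pt "0 0 -0.6 0.5 0 0 1" --pt "0 0 -0.6 0.4 0 0 1" --pt "0 0 -0.6 0.4 0 0 1" --pt "0 0 -0.6 0.4 0 0 1" --pt "0 0 -0.6 0.4 0 0 1" --pt "0 0 -0.6 0.4 0 0 1" --pt "0 0 -0.6 0.4 0 0 1"

```text
time_s: 14.8
eef_pos: [0.6291, 0.1285, 0.0605]
eef_rot: [0.001, 0.513, 0.858, 0.0]
wrist_force: [2.8, -2.8, -0.1]
opening: -0.004
grasp_force: 2.5
```

```bash
python3 - <<'E'
from h import *
to(.042,28.5); zs(); redm()
E
```

```text
t 14.8 p [0.6291 0.1285 0.0605] r 0.0415 az 28.0 yaz 28.3 tz [ 0.001 -0.001 -1.   ] F [ 2.8 -2.8 -0.1] q6 -0.48 op -0.0
tool shift mm [ 0.3  0.5 -0. ]
top z med rim/face [np.float64(71.1), np.float64(71.2)]
-180 71.4 | -135 71.1 | -90 71.0 | -45 71.2 | 
side z med rim/face [np.float64(70.9), np.float64(71.3)]
-180 70.6 | -135 70.9 | 0 70.6 | 90 71.1 | 135 70.4 | 
band 33 az 52.9 r 0.0432 z 0.093
```

>>> send_rows --pt "0 0 -0.5 0.4 0 0 1" --pt "0 0 -0.5 0.4 0 0 1" --pt "0 0 -0.5 0.4 0 0 1" --pt "0 0 -0.5 0.4 0 0 1" --pt "0 0 -0.5 0.4 0 0 1" --pt "0 0 -0.5 0.4 0 0 1" --pt "0 0 -0.5 0.4 0 0 1" --pt "0 0 -0.5 0.4 0 0 1" --pt "0 0 -0.5 0.4 0 0 1" --pt "0 0 -0.5 0.4 0 0 1"

```text
time_s: 15.95
eef_pos: [0.629, 0.1304, 0.0611]
eef_rot: [0.003, 0.476, 0.88, 0.0]
wrist_force: [8.7, -8.0, -2.8]
opening: -0.006
grasp_force: 5.8
```

```bash
python3 - <<'E'
from h import *
to(.042,33.5); zs(); redm()
E
```

```text
t 15.95 p [0.629  0.1304 0.0611] r 0.0423 az 30.4 yaz 33.2 tz [ 0.005 -0.003 -1.   ] F [ 8.7 -8.  -2.8] q6 -0.56 op -0.01
tool shift mm [ 2.3 -0.3 -0. ]
top z med rim/face [np.float64(71.4), np.float64(71.7)]
-180 71.1 | -135 71.0 | -90 71.5 | -45 72.1 | 
side z med rim/face [np.float64(71.5), np.float64(71.9)]
-180 71.4 | -135 71.9 | 0 71.5 | 90 71.3 | 135 71.8 | 
band 33 az 53.9 r 0.0433 z 0.0942
```

It stays stuck under the pawl at about 12 N sideways, so I won't force it. Instead I'll probe in steps: press, turn a little, let go, and see if it springs up.

>>> send_rows --pt "0 0 0 -2.5 0 0 1" --pt "0 0 0 0 0 5 1" --pt "0 0 0 0 0 5 1" --pt "0 0 0 0 0 4 1" --pt "0 0 -2.5 1.9 0 0 1" --pt "0 0 -2.5 1.9 0 0 1" --pt "0 0 0 0 0 -3 1" --pt "0 0 0 0 0 -5 1" --pt "0 0 0 0 0 -6 1" --pt "0 0 0 0 0 0 1"

```text
time_s: 17.1
eef_pos: [0.6254, 0.1338, 0.0607]
eef_rot: [-0.0, 0.437, 0.9, 0.0]
wrist_force: [2.8, -0.9, 1.0]
opening: 0.001
grasp_force: 1.1
```

```bash
python3 - <<'E'
from h import *
to(.042,35.5); zs(); redm()
E
```

```text
t 17.1 p [0.6254 0.1338 0.0607] r 0.0412 az 37.0 yaz 38.2 tz [-0.  0. -1.] F [ 2.8 -0.9  1. ] q6 -0.64 op 0.0
tool shift mm [-1.1  0.8 -0. ]
top z med rim/face [np.float64(70.8), np.float64(70.8)]
-180 70.5 | -135 71.0 | -90 70.7 | -45 71.1 | 
side z med rim/face [np.float64(70.5), np.float64(70.9)]
-180 70.3 | -135 70.4 | 0 70.2 | 45 71.6 | 90 70.5 | 135 70.5 | 
band 32 az 62.3 r 0.0433 z 0.0927
```

>>> send_rows --pt "0 0 0 -0.3 0.5 3 1" --pt "0 0 0 0 0 6 1" --pt "0 0 0 0 0 5 1" --pt "0 0 0 0 0 0 1" --pt "0 0 -2.2 1.9 0 0 1" --pt "0 0 0 0 0 0 1" --pt "0 0 0 0 0 -3 1" --pt "0 0 0 0 0 -5 1" --pt "0 0 0 0 0 -6 1" --pt "0 0 0 0 0 0 1"

```text
time_s: 18.25
eef_pos: [0.6252, 0.1352, 0.0607]
eef_rot: [0.0, 0.419, 0.908, 0.0]
wrist_force: [-0.3, 0.1, 0.3]
opening: 0.002
grasp_force: 0.0
```

```bash
python3 - <<'E'
from h import *
st(); zs(); redm()
E
```

```text
t 18.25 p [0.6252 0.1352 0.0607] r 0.0419 az 38.7 yaz 40.4 tz [ 0.001  0.    -1.   ] F [-0.3  0.1  0.3] q6 -0.68 op 0.0
top z med rim/face [np.float64(77.0), np.float64(77.1)]
-180 76.7 | -135 77.3 | -90 77.0 | -45 77.3 | 
side z med rim/face [np.float64(76.9), np.float64(76.9)]
-180 77.0 | -135 76.3 | 0 76.4 | 90 77.1 | 135 77.2 | 
band 32 az 65.7 r 0.0435 z 0.0995
```

It sprang fully up (face at 77 mm) with red at about 66°, inside the pawl zone. Now I withdraw.

>>> send_rows --pt "0 0 0 -1 0 0 1" --pt "0 0 0 -1 0 -2 1" --pt "0 0 0 0 0 -10 1" --pt "0 0 0 0 0 -20 1" --pt "0 0 0 0 0 -30 1" --pt "0 0 0 0 0 -30 1" --pt "0 0 0 0 0 -30 1" --pt "0 0 0 0 0 -20 1" --pt "0 0 0 0 0 0 1" --pt "0 0 0 0 0 0 1"

```text
time_s: 19.4
eef_pos: [0.6265, 0.1336, 0.2028]
eef_rot: [0.001, 0.419, 0.908, 0.0]
wrist_force: [-0.3, 0.3, -0.7]
opening: -0.003
grasp_force: 0.0
```

```bash
python3 - <<'E'
from h import *
st(); zs(); redm(); c=shot("side")
cv2.imwrite("pics/end.png",cv2.resize(np.ascontiguousarray(c["color"][150:290,150:330,::-1]),None,fx=4,fy=4,interpolation=cv2.INTER_CUBIC))
E
```

```text
t 19.4 p [0.6265 0.1336 0.2028] r 0.0419 az 35.9 yaz 40.4 tz [ 0.001  0.    -1.   ] F [-0.3  0.3 -0.7] q6 -0.68 op -0.0
top z med rim/face [np.float64(76.8), np.float64(77.0)]
-180 76.9 | -135 76.9 | -90 76.7 | -45 76.5 | 0 77.0 | 
side z med rim/face [np.float64(76.8), np.float64(77.0)]
-180 76.6 | -135 76.7 | -90 77.0 | -45 76.5 | 0 76.8 | 90 77.1 | 135 76.4 | 
band 26 az 67.7 r 0.0449 z 0.0995
```

View pics/end.png

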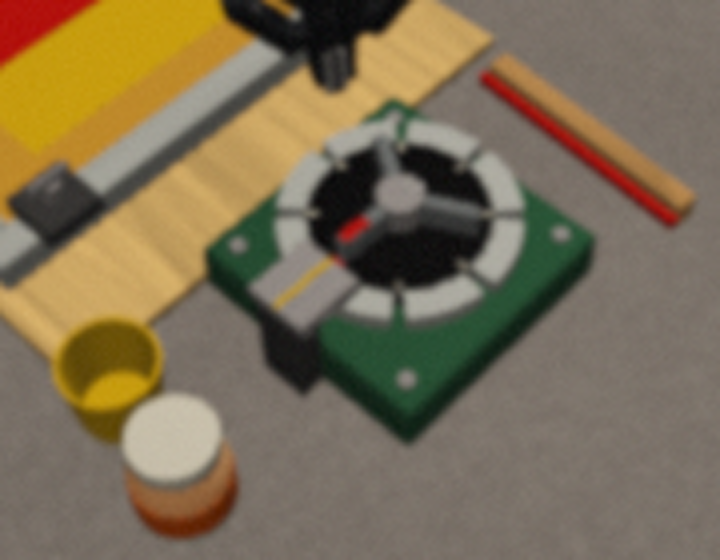

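The red arm (352,230) points under the hood at the yellow line (305,283). The dial is fully up, the bystanders look undisturbed, and the gripper is clear of everything.

```bash
python3 -c "
from bench import ctrl
print(ctrl.hand_in())"
```

```text
the job is handed in; nothing more can be done
None
```

The dial sprang fully up (face at 77 mm) and locked in the red notch under the hood; I handed the job in at about 19.5 s with the gripper clear and the ink jar, squeegee and ink cup not touched.

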